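# Set and lock the loaf stop of a slicing guide

## Robot

A 6-joint arm with a two-finger parallel gripper is mounted at the origin on the work surface. World frame = base frame: x ahead of the robot, y to its left, z up, the work surface at z = 0. Lengths are in m, angles in rad, forces in N, time in s.
With the tool pointing down it reaches from about 0.275 to 0.75 m from the base axis. Payload 10.2 kg.
Tool frame: the origin (TCP) lies midway between the tips of the shut fingers; the grasp point (between the pads) lies 19 mm behind it (env.hold_point_z is the distance from the TCP to the grasp point, in m); x points along the fingers, z is the direction in which the jaws open and shut, and the axes are right-handed (so a half turn about x gives the same grasp; the last joint's range is limited). The gripper opens to 85 mm and grips with 20 to 120 N. Pads are 22 mm wide; open, the fingers measure 114 mm over their backs; the gripper's body (76 mm by 85 mm) begins 54 mm behind the grasp point. The pads swing forward as they close: fully open they stand 13 mm farther back than shut.
Start: joints at [-1.541, 0.313, 1.498, -0, 1.331, -0.223], TCP at [0.131, -0.508, 0.231] pointing down, gripper open.
Joint ranges: [-2.94, 2.94], [-0.97, 2.17], [0.19, 2.56], [-1.23, 4.37], [0.02, 3.11], [-2.88, 2.88]. Speed limits (rad/s): [2.39, 2.39, 3.01, 3.14, 3.14, 3.14].

## Interface

Orientations are given as a unit quaternion [x, y, z, w].
In Python, from bench import env, kinematics, monitor, eyes, job gives the robot as it stands. The module is installed in compiled form; this text tells all that it offers. Calls block until the motion is done:
- env.reach(position, orientation): joint-space move of the TCP to a pose.
- env.movel(position, velocity=0.15, frame=None, guard=None): straight line of the TCP; frame=None keeps the orientation; velocity is the mean speed in m/s. With guard (N) it stops when the force on the tool has changed by that much, and returns True; else False.
- env.set_joints(angles): joint-space move.
- env.release() and env.close_gripper(effort=None): open the fingers fully, or close them until they stop; effort is the grip in N (None keeps the last).
- env.hold(seconds).
- kinematics.ik(position, orientation): joint angles nearest the present ones, or None.
- monitor.sense(): the state.
- eyes.grab_frame(name): name is "scene" or "top" or "wrist"; returns a dict with "frame" (400x640x3 uint8, red, green, blue), "mtx" (3x3 intrinsics, pixels), "k1" (the pictures are not rectified: a ray, as slopes to the right and down, at radius r is drawn at 1 + k1 r^2 times it, then the intrinsics apply), "view" (4x4, takes a point from world to camera coordinates). Camera axes: x right, y down, z forward; pixel columns grow to the right and rows downward; lengths in m; the calibration is good to about 2 mm. A picture is of the moment at which its call begins. There is no depth.
A pose or a line that the arm cannot do raises env.MotionError and nothing moves.
- job.hand_in(): hands the job in, once; it reports no verdict.
The state is a dict: "clock": time; "joints": joint angles; "qvel": joint speeds; "joint_efforts": joint torques, N m; "position": TCP position; "ee_rot": TCP orientation; "contact_force": force on the tool from outside, world axes, zero at the start; "ft_torque": the same for the moment, N m; "finger_gap": opening from 0.0 (shut) to 1.0 (fully open).
Only numpy, scipy, OpenCV 4.12 (cv2) and the standard library are available. Lean on these libraries where they do the work, as an engineer would, in place of code of your own. Each camera call takes 0.05 s, during which the arm holds its last target.

## Task

Set the loaf slicing guide for the next sandwich loaf: with the orange lever still open, push the spring-loaded aluminium stop away from the robot until its pointer is level with the red clip on the side rail, pause there, and, holding it level with the clip all the while, slide the orange cam lever fully across to its closed end (the guide's +y side). Finish while still holding the stop level with the clip, lever closed: do not let go of it or put anything down at the end, and leave the other things on the table alone.

Things in the scene. Friction and masses are not known exactly. Their poses are not given: they have to be found in the camera images.
- guide: Wooden loaf slicing guide fixed to the table: board 360 (x) x 200 (y) x 25 mm, origin under its centre on the table, x along its length pointing away from the robot (towards the slotted combs, 110 mm high, which begin 123 mm past the origin), z up. Low rails (tops 45 mm above the table) run along both long sides at y = -90 and +90 mm; the -y rail has the scale. The board between is clear for the stop. It does not move in a run, but its place and heading differ between runs.
- stop (a joint): Travel in m of the aluminium loaf stop, an upright plate across the guide (150 mm wide in the guide's y, 12 mm thick in x, from 27 to 75 mm above the table, with a black line along its top edge). 0 = its rest, plate's middle 80 mm on the robot's side of the guide's origin; grows to 0.14 as it is pushed along the guide's +x. A spring pushes it back towards the robot with 3 N at rest, rising to 6.5 N, so it returns to 0 when let go; it always starts at 0.
- stop_back (a point): Centre of the stop's back face, the broad flat face towards the robot (local -x), 60 mm above the table. Axes as the guide's. The part of this face on the -y side of the lever is bare (75 mm or more wide, no obstruction behind it): push it there, or take the plate's edge from above.
- stop_pointer (a point): Tip of the small black pointer at the stop's -y end, in the plane of the plate's middle, 59 mm above the table; moves with the stop. Axes as the guide's.
- clip_mark (a point): White centre line on top of the red clip that marks the length: clip 12 mm wide along the guide's x, 26 mm in y, on the -y rail, top 57 mm above the table, fixed where it is. It stands 50 to 115 mm of stop travel from the stop's rest. Axes as the guide's.
- lever (a joint): Slide in m of the orange cam lever, which rides on the stop along the guide's y. 0 = open (about the middle of the stop), 0.035 = closed, at its end stop, on the +y side; it starts at 0 to 0.005. Friction 3 N, no spring: it stays where it is left.
- lever_face (a point): Centre of the lever's flat side facing the guide's -y: push this towards +y to close it. The orange lever is 24 mm wide in y, stands out 29 mm from the stop's back face, and reaches from 47 to 85 mm above the table (its steel stud to 89 mm); this point lies 15 mm behind the back face and 65 mm above the table. Axes as the guide's.
- spatula: Steel-bladed kitchen spatula about 240 mm long lying flat beside the guide, on its +y side; loose, origin at its underside. Leave alone.
- mug: White mug, 90 mm high, beside the guide on its -y side; loose, origin at its underside. Leave alone.
- tray: White open food tray 200 x 200 x 60 mm; loose, origin at its underside. Leave alone.
- jar: Big white jar, 170 mm high, 110 mm across; loose, origin at its underside. Leave alone.
- greenbowl: Green plastic bowl, 200 mm across; loose, origin at its underside. Leave alone.
- carton: Yellow carton 100 x 70 x 60 mm; loose, origin at its underside. Leave alone.

How it is judged:
On the way, in this order (a step that is already met when the one before it is completed fails the run):
1. the stop is held level with the clip (within 6 mm) for 0.2 s, the lever still open (under 10 mm of its slide) (x of stop_pointer in the frame of clip_mark between -0.006 and 0.006 m and contact force between any of the fingers, the arm and stop above 1 N and value of joint lever below 0.01 m), for 0.2 s.
2. the lever is fully closed with the stop held level with the clip (x of stop_pointer in the frame of clip_mark between -0.006 and 0.006 m and contact force between any of the fingers, the arm and stop above 1 N and value of joint lever above 0.031 m), for 0.2 s.
At the end, for the whole second after the job is handed in: The pointer is within the red clip's width (6 mm either side of its white line), the stop at rest and pressed or held by the robot with over 1 N, and the lever within 4 mm of its closed end (all of step 2 and velocity of joint stop between -0.01 and 0.01 m/s); the arm keeps its last pose, push and grip.
It fails at once if the lever slid past 10 mm with the stop more than 9 mm off the clip's line (value of joint lever above 0.01 m and (x of stop_pointer in the frame of clip_mark below -0.009 m or x of stop_pointer in the frame of clip_mark above 0.009 m)).
It fails at once if a bystander moved by more than 30 mm (distance of any of spatula, mug, tray, jar, greenbowl, carton from where it was at the start of the episode above 0.03 m).
It also fails if it takes over 35 s, if anything falls off the work surface, if the arm or the gripper's body presses on something with over 40 N, if the wrist force passes 120 N, or if a joint passes its speed limit or range.

## Working session

There is one attempt and no reset: what is moved stays moved. The work goes in short steps, each a Python script; the robot and the scene stay as the last script left them, time stands still between calls to the robot, and variables do not carry over. Pictures are saved under pics/ and viewed, and the job is handed in when it is done.

```bash
mkdir -p pics; cat > h.py <<'E'
from bench import env, kinematics, monitor, eyes, job
import numpy as np, cv2
def save(n,f,crop=None,s=1):
    im=f["frame"][:,:,::-1]
    if crop: x0,y0,x1,y1=crop; im=im[y0:y1,x0:x1]
    cv2.imwrite("pics/"+n+".png",cv2.resize(np.ascontiguousarray(im),None,fx=s,fy=s,interpolation=cv2.INTER_CUBIC))
def ray(f,u,v):
    K=f["mtx"];d=np.array([(u-K[0,2])/K[0,0],(v-K[1,2])/K[1,1]])
    s=d.copy()
    for _ in range(30): s=d/(1+f["k1"]*(s@s))
    V=f["view"];R=V[:3,:3];return -R.T@V[:3,3],R.T@np.array([s[0],s[1],1])
def atz(f,u,v,z):
    o,d=ray(f,u,v);return o+d*(z-o[2])/d[2]
def proj(f,p):
    V=f["view"];c=V[:3,:3]@p+V[:3,3];s=c[:2]/c[2];s=s*(1+f["k1"]*(s@s));K=f["mtx"]
    return np.array([K[0,0]*s[0]+K[0,2],K[1,1]*s[1]+K[1,2]])
E
python3 - <<'E'
from h import *
import pickle
d={}
for n in ["scene","top","wrist"]:
    f=eyes.grab_frame(n); save(n+"0",f); d[n]=f
    o,_=ray(f,320,200);print(n,o,f["mtx"].tolist(),f["k1"])
pickle.dump(d,open("f0.pkl","wb"))
s=monitor.sense();print(s)
print(env.hold_point_z)
E
```

```text
scene [1.47264811 0.51613906 0.86263626] [[444.9963123083708, 0.0, 317.03002546752765], [0.0, 444.9963123083708, 196.147624122242], [0.0, 0.0, 1.0]] 0.043975046676529864
top [0.45360633 0.00399736 1.42381508] [[396.8310346390102, 0.0, 321.82589991548247], [0.0, 396.8310346390102, 192.71404406813545], [0.0, 0.0, 1.0]] -0.08166715091251436
wrist [ 0.19897699 -0.49007296  0.37420747] [[356.9738264526868, 0.0, 313.8115306342735], [0.0, 356.9738264526868, 194.4792487529563], [0.0, 0.0, 1.0]] -0.06805405199403171
{'clock': 0.15, 'joints': array([-1.54140261e+00,  3.13347699e-01,  1.49822422e+00,  1.52743641e-05,
        1.33100878e+00, -2.23419094e-01]), 'qvel': array([ 8.66612153e-04,  5.95799491e-05, -2.09303448e-03,  1.05147254e-03,
       -8.46670101e-04,  1.09681201e-03]), 'joint_efforts': array([ 1.73269927e-03, -4.12368464e+01, -2.59796762e+01, -2.01088501e-04,
        3.24177745e-03, -9.86147057e-06]), 'position': array([ 0.13129421, -0.50813099,  0.23086756]), 'ee_rot': array([ 0.43324972,  0.55926271, -0.43270351,  0.55882696]), 'contact_force': array([ 0.09203318,  0.0312653 , -0.03699033]), 'ft_torque': array([ 0.06717237,  0.01423379, -0.01951023]), 'finger_gap': 0.9997104465218076}
0.0187
```

View pics/top0.png

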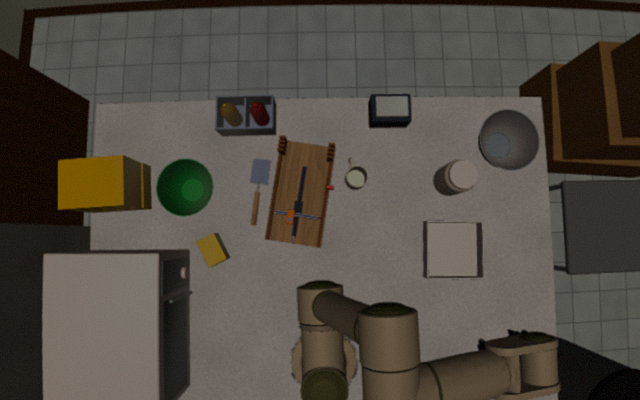

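View pics/scene0.png

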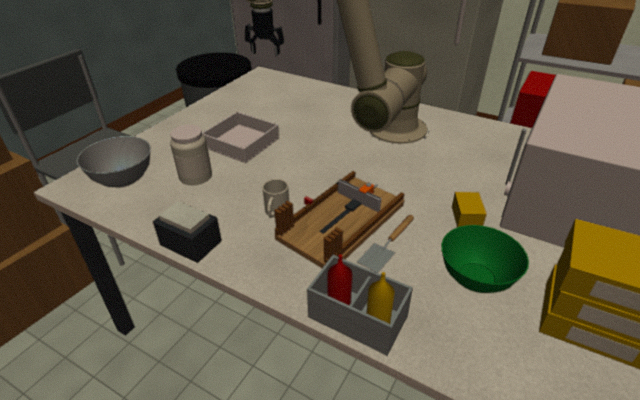

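```bash
python3 - <<'E'
from h import *
import pickle
d=pickle.load(open("f0.pkl","rb"))
im=d["top"];im=dict(im);im["frame"]=np.clip(im["frame"].astype(float)*1.6,0,255).astype(np.uint8)
save("topc",im,(255,130,355,255),6)
E
```

```text
(no output)
```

View pics/topc.png

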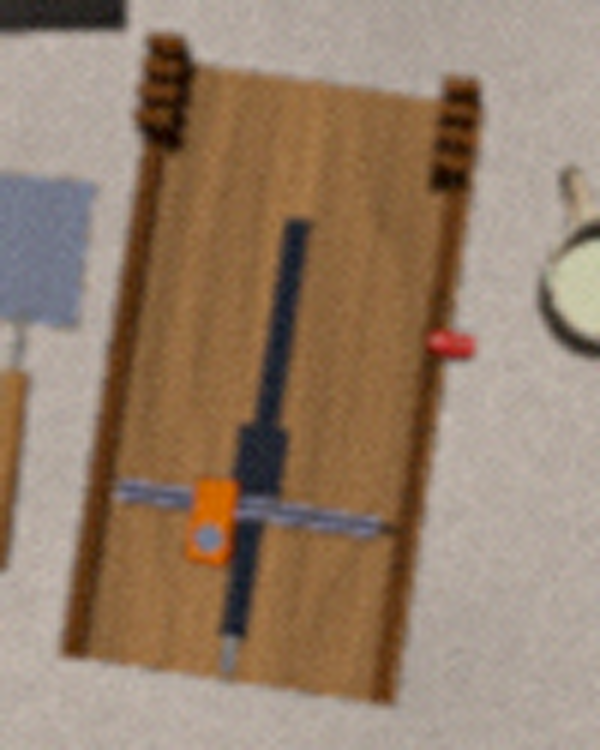

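The top view shows the guide turned slightly, with the stop at crop (120..390, 490..525), the orange lever at (212,520) and the red clip at (452,344). I'll get a coarse pose from this, then take a closer wrist view.

```bash
python3 - <<'E'
from h import *
import pickle
from scipy.spatial.transform import Rotation as R
f=pickle.load(open("f0.pkl","rb"))["top"]
g=lambda u,v,z:atz(f,255+(u+.5)/6-.5,130+(v+.5)/6-.5,z)[:2]
P=dict(nl=g(63,655,.045),nr=g(395,702,.045),sl=g(118,492,.075),sr=g(383,527,.075),clip=g(452,344,.057),lev=g(212,500,.085),ptr=g(392,530,.059))
for k,v in P.items(): print(k,v.round(4))
e=P["nl"]-P["nr"];print(np.linalg.norm(e)); yaw=np.arctan2(-e[0],e[1]);
e=P["sl"]-P["sr"];print(np.linalg.norm(e)); yaw2=np.arctan2(-e[0],e[1]);print(yaw,yaw2)
# wrist camera relative to tcp
s=monitor.sense();f=eyes.grab_frame("wrist")
T=R.from_quat(s["ee_rot"]).as_matrix();print("tool axes\n",T.round(3))
print("cam in tool",T.T@(ray(f,320,200)[0]-s["position"]), "\ncam axes in tool\n",(f["view"][:3,:3]@T).round(3))
E
```

```text
nl [0.4338 0.1943]
nr [0.4035 0.0034]
sl [0.5257 0.1583]
sr [0.5032 0.0084]
clip [ 0.6087 -0.0333]
lev [0.5197 0.1042]
ptr [0.5019 0.0033]
0.1932706871411063
0.15158249628248785
-0.15751028846934717 -0.14949950255453925
tool axes
 [[-0.     0.968  0.25 ]
 [ 0.001  0.25  -0.968]
 [-1.     0.    -0.001]]
cam in tool [-0.14340054  0.07007825 -0.00067783] 
cam axes in tool
 [[-0.001 -0.     1.   ]
 [-0.274 -0.962 -0.001]
 [ 0.962 -0.274  0.001]]
```

```bash
cat >> h.py <<'E'
from scipy.spatial.transform import Rotation as Ro
def quat(yaw):
    ex=np.array([np.cos(yaw),np.sin(yaw),0]);z=np.array([np.sin(yaw),-np.cos(yaw),0])
    return Ro.from_matrix(np.column_stack([[0,0,-1],ex,z])).as_quat()
def gw(o,yaw,x,y,z): 
    c,s=np.cos(yaw),np.sin(yaw); return np.array([o[0]+c*x-s*y,o[1]+s*x+c*y,z])
E
python3 - <<'E'
from h import *
import pickle
o=(.5935,.0711);y=-.153
env.reach(gw(o,y,.03,-.03,.28),quat(y))
env.hold(.3)
f=eyes.grab_frame("wrist");pickle.dump((f,monitor.sense()),open("f1.pkl","wb"));save("w1",f,None,1.25)
print(monitor.sense()["clock"],monitor.sense()["position"],monitor.sense()["joints"])
E
```

```text
3.1417 [0.61859597 0.03668253 0.2800059 ] [-1.29559323e-01  5.05165132e-01  1.09352988e+00 -1.59110916e-05
  1.54286525e+00  1.59451839e+00]
```

View pics/w1.png

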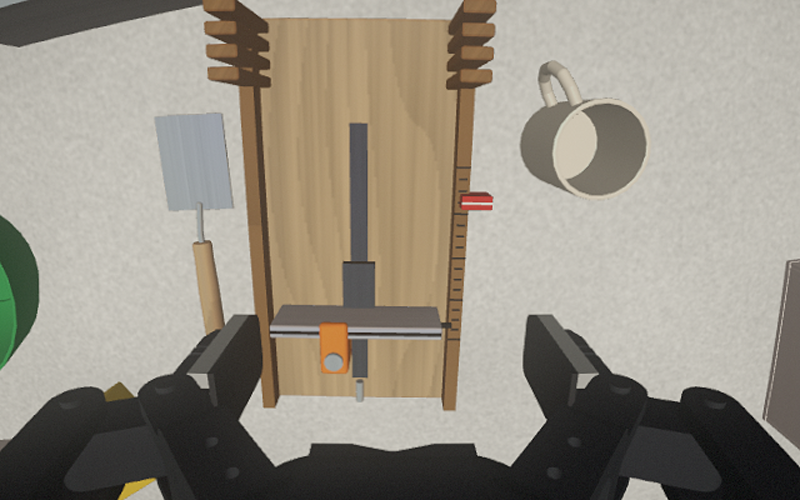

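```bash
python3 - <<'E'
from h import *
import pickle
f,_=pickle.load(open("f1.pkl","rb"))
save("w1a",f,(205,225,375,315),4.7)
save("w1b",f,(340,140,410,280),4)
E
```

```text
(no output)
```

View pics/w1a.png

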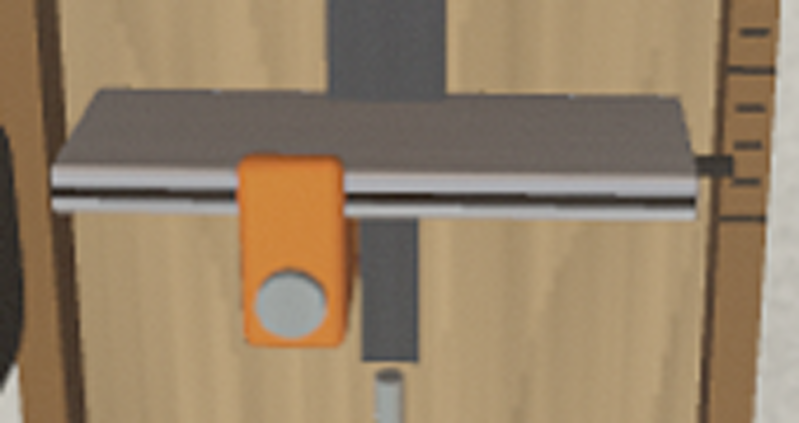

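View pics/w1b.png

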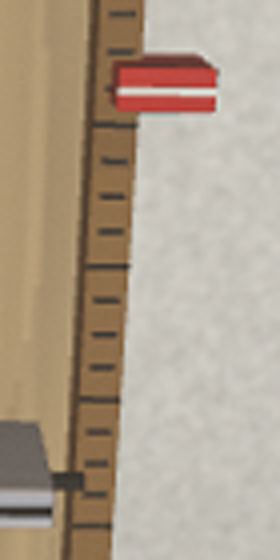

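```bash
python3 - <<'E'
from h import *
import pickle
f,_=pickle.load(open("f1.pkl","rb"))
a=lambda u,v,z:atz(f,205+(u+.5)/4.7-.5,225+(v+.5)/4.7-.5,z)
b=lambda u,v,z:atz(f,340+(u+.5)/4-.5,140+(v+.5)/4-.5,z)
L,Rr=a(52,190,.075),a(696,207,.075)
e=L-Rr;yaw=np.arctan2(-e[0],e[1]);print("width",np.linalg.norm(e),"yaw",yaw)
# rails top inner edge yaw: right rail outer edge in w1b
r1,r2=b(141,30,.045),b(117,500,.045);d=r1-r2;print("rail yaw",np.arctan2(d[1],d[0]))
yaw=np.arctan2(d[1],d[0])*.5+yaw*.5
c,s=np.cos(yaw),np.sin(yaw)
m=(L+Rr)/2;o=m[:2]+.08*np.array([c,s]);print("o",o,"yaw",yaw)
loc=lambda p:np.array([c*(p[0]-o[0])+s*(p[1]-o[1]),-s*(p[0]-o[0])+c*(p[1]-o[1])])
for n,p in dict(L=L,R=Rr,ptr=a(733,165,.059),c1=b(118,92,.057),c2=b(215,92,.057),l1=a(343,165,.085),l2=a(345,340,.085),lL=a(240,165,.085)).items(): print(n,p.round(4),loc(p).round(4))
E
```

```text
width 0.14851647255994546 yaw -0.18104851287907642
rail yaw -0.1572411299205798
o [0.59296282 0.07235421] yaw -0.16914482139982812
L [0.5275 0.1589 0.075 ] [-0.0791  0.0743]
R [0.5007 0.0128 0.075 ] [-0.0809 -0.0743]
ptr [0.5018 0.002  0.059 ] [-0.078  -0.0847]
c1 [ 0.6099 -0.0199  0.057 ] [ 0.0323 -0.0881]
c2 [ 0.6061 -0.0451  0.057 ] [ 0.0327 -0.1136]
l1 [0.5284 0.0893 0.085 ] [-0.0665  0.0059]
l2 [0.4847 0.097  0.085 ] [-0.1109  0.0061]
lL [0.5319 0.112  0.085 ] [-0.0669  0.0288]
```

```bash
cat >> h.py <<'E'
YAW=-.158
C=np.array([.5141,.0859])   # plate centre at rest
EX=np.array([np.cos(YAW),np.sin(YAW),0]);EY=np.array([-np.sin(YAW),np.cos(YAW),0])
def P(x,y,z): return np.r_[C,0]+EX*x+EY*y+np.array([0,0,z])
def loc(p): d=p-np.r_[C,0];return np.array([d@EX,d@EY,p[2]])
Q=quat(YAW)
E
python3 - <<'E'
from h import *
import pickle
env.close_gripper(60)
env.reach(P(-.055,-.028,.15),Q)
env.movel(P(-.055,-.028,.046),.1)
print(monitor.sense()["clock"],monitor.sense()["contact_force"])
h=env.movel(P(-.003,-.028,.046),.03,guard=2)
s=monitor.sense();print(h,s["clock"],loc(s["position"]),s["contact_force"],s["finger_gap"])
f=eyes.grab_frame("wrist");save("w2",f,None,1.25);pickle.dump(f,open("f2.pkl","wb"))
E
```

```text
5.95 [0.56576446 0.72382957 0.16020171]
True 7.15 [-0.01645465 -0.02806237  0.04558385] [-2.37350184  0.41266046  1.49215544] 0.0003608164608789562
```

View pics/w2.png

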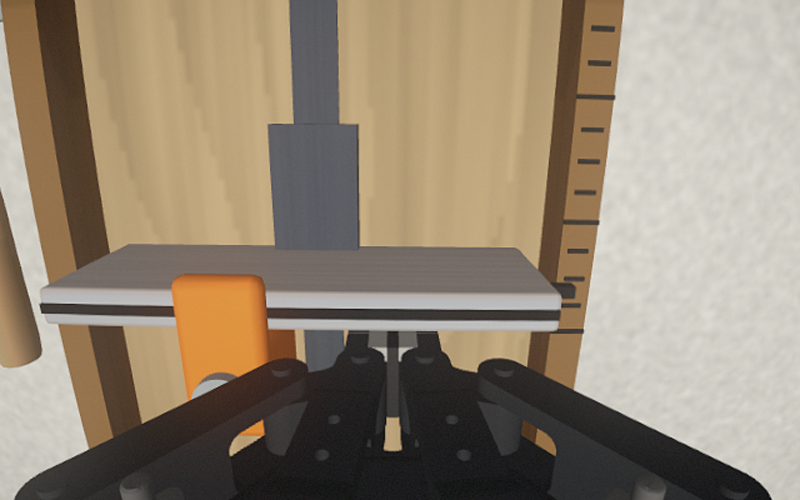

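Contact came at -16.5 mm, against the -17 expected. The picture shows the fingers on the bare face at -y of the lever. Next I push 110 mm.

```bash
python3 - <<'E'
from h import *
import pickle
env.movel(P(.0935,-.028,.046),.06)
env.hold(.3)
s=monitor.sense();print(s["clock"],loc(s["position"]),s["contact_force"])
f=eyes.grab_frame("wrist");save("w3",f,None,1.25);pickle.dump(f,open("f3.pkl","wb"))
save("w3c",f,(400,200,500,275),8)
f=eyes.grab_frame("top");f["frame"]=np.clip(f["frame"]*1.5,0,255).astype(np.uint8);pickle.dump(f,open("f3t.pkl","wb"));save("t3c",f,(260,140,360,215),8)
E
```

```text
9.4833 [ 0.09326077 -0.0285731   0.04545695] [-6.05803729 -3.60204172  0.82088085]
```

View pics/w3.png

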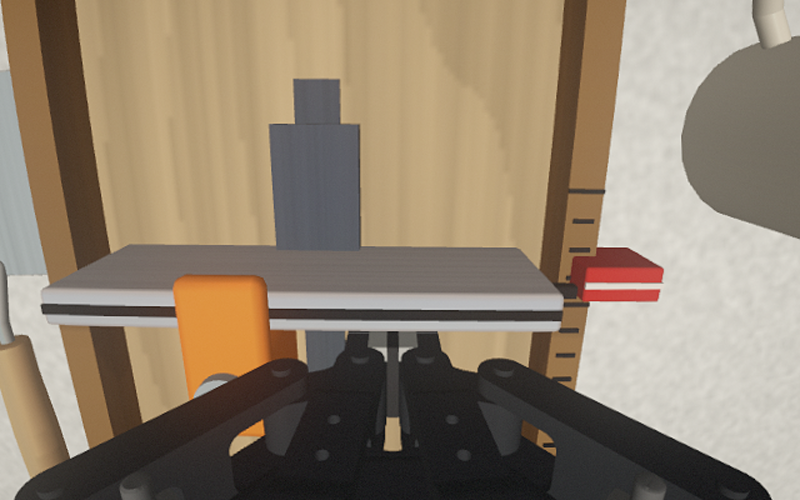

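View pics/w3c.png

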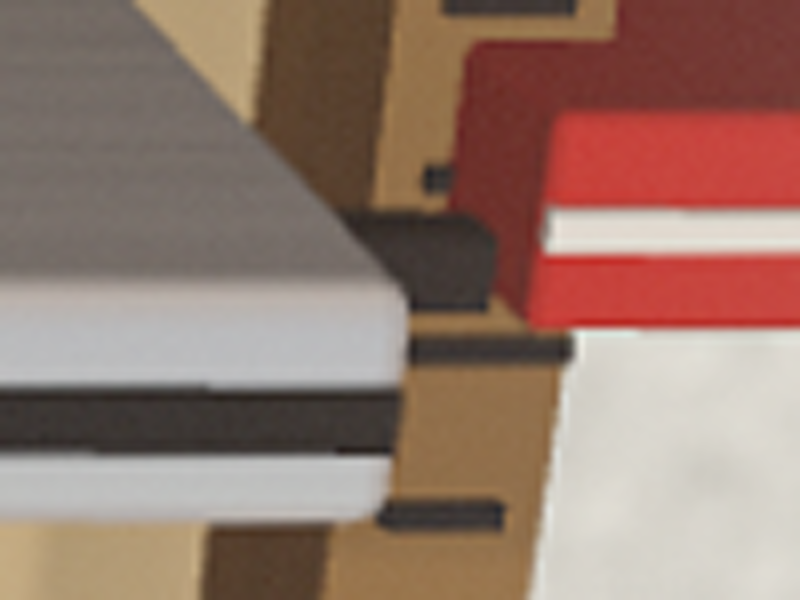

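View pics/t3c.png

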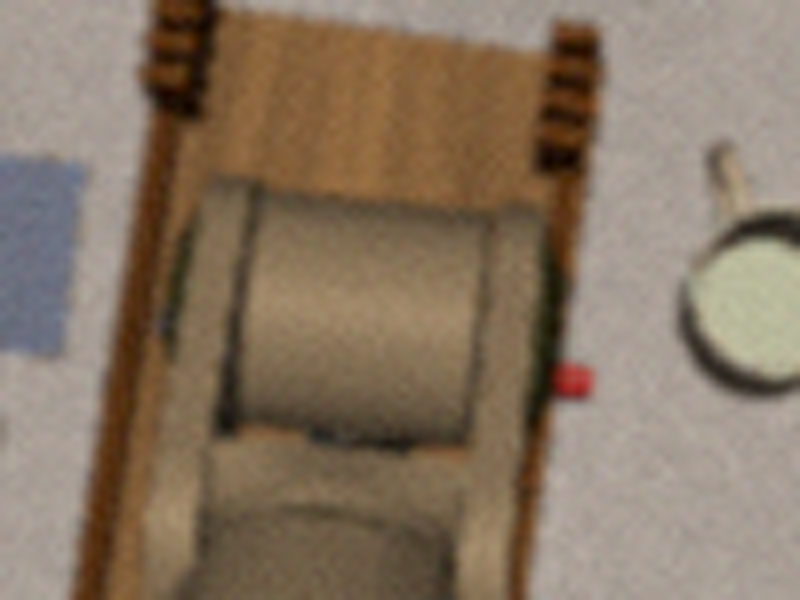

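```bash
python3 - <<'E'
from h import *
import pickle
f=pickle.load(open("f3.pkl","rb"))
a=lambda u,v,z:loc(atz(f,400+(u+.5)/8-.5,200+(v+.5)/8-.5,z)).round(4)
print("clip line",a(550,231,.057),a(795,231,.057),"edges",a(600,112,.057),a(600,327,.057))
print("ptr c",a(490,261,.059),"low edge z59..63",a(488,310,.059),a(488,310,.063),"hi",a(490,212,.059),a(490,212,.055))
print("plate top line",a(395,420,.075),a(0,420,.075))
g=lambda u,v,z:loc(atz(f,(u+.5)/1.25-.5,(v+.5)/1.25-.5,z)).round(4)
print("L,R",g(43,309,.075),g(562,316,.075),"lever",g(270,300,.085),g(270,430,.065), "scaleticks")
E
```

```text
clip line [ 0.1114 -0.0897  0.057 ] [ 0.1113 -0.1025  0.057 ] edges [ 0.1177 -0.0915  0.057 ] [ 0.1061 -0.093   0.057 ]
ptr c [ 0.1106 -0.0859  0.059 ] low edge z59..63 [ 0.108  -0.0861  0.059 ] [ 0.1097 -0.0843  0.063 ] hi [ 0.1132 -0.0856  0.059 ] [ 0.1116 -0.0874  0.055 ]
plate top line [ 0.1096 -0.0754  0.075 ] [ 0.1098 -0.0578  0.075 ]
L,R [0.111  0.0738 0.075 ] [ 0.1094 -0.0756  0.075 ] lever [0.1188 0.0031 0.085 ] [0.063  0.0131 0.065 ] scaleticks
```

Pointer is at 110.6 mm and the clip line at 111.4 mm, so it is level within about 1 mm. The push force is 6 N and the lever is still open. Now I slide sideways.

```bash
python3 - <<'E'
from h import *
import pickle
env.hold(.3)
x0=.094; fx=lambda y: x0+.005*(y+.028)
env.movel(P(fx(-.016),-.016,.046),.04)
s=monitor.sense();print(s["clock"],loc(s["position"]),s["contact_force"]@EX,s["contact_force"]@EY)
for y in [0,.012,.018]:
    env.movel(P(fx(y),y,.046),.03)
    s=monitor.sense();print(s["clock"],loc(s["position"]),s["contact_force"]@EX,s["contact_force"]@EY)
h=env.movel(P(fx(.04),.04,.046),.012,guard=6)
s=monitor.sense();print(h,s["clock"],loc(s["position"]),s["contact_force"]@EX,s["contact_force"]@EY)
env.hold(.2)
s=monitor.sense();print(s["clock"],loc(s["position"]),s["contact_force"]@EX,s["contact_force"]@EY)
f=eyes.grab_frame("wrist");save("w4",f,None,1.25);pickle.dump(f,open("f4.pkl","wb"))
save("w4c",f,(360,200,460,275),8)
E
```

```text
10.3333 [ 0.09368899 -0.01576839  0.04547801] -6.541005962872114 0.5432566447522638
11.0167 [ 0.09399501 -0.00058101  0.04570693] -4.696951647756511 -5.187553940420268
11.5667 [0.09414711 0.01153709 0.0457219 ] -5.4664181194226655 -4.417183906489278
11.9167 [0.09417024 0.01755152 0.04574286] -5.060894042001687 -3.692926515924846
True 12.5667 [0.09350676 0.02009242 0.04564398] -5.849381349458042 -2.1275297484018454
12.7667 [0.09333348 0.02011686 0.04562778] -5.032228267259027 -2.331685342024381
```

View pics/w4.png

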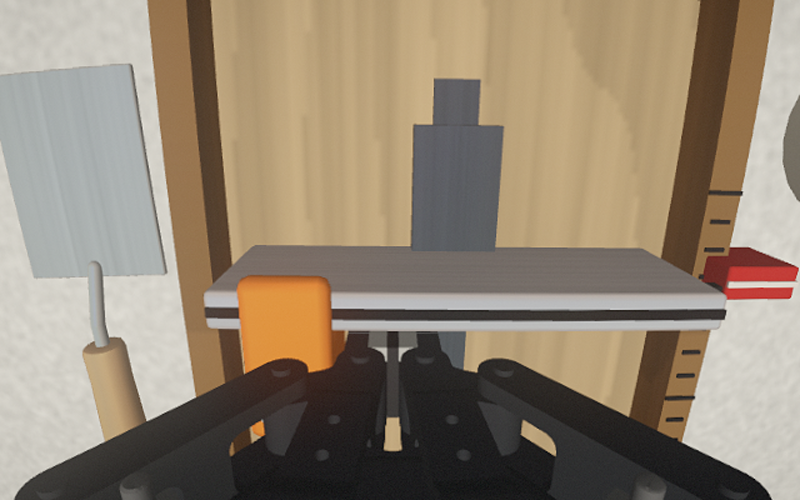

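View pics/w4c.png

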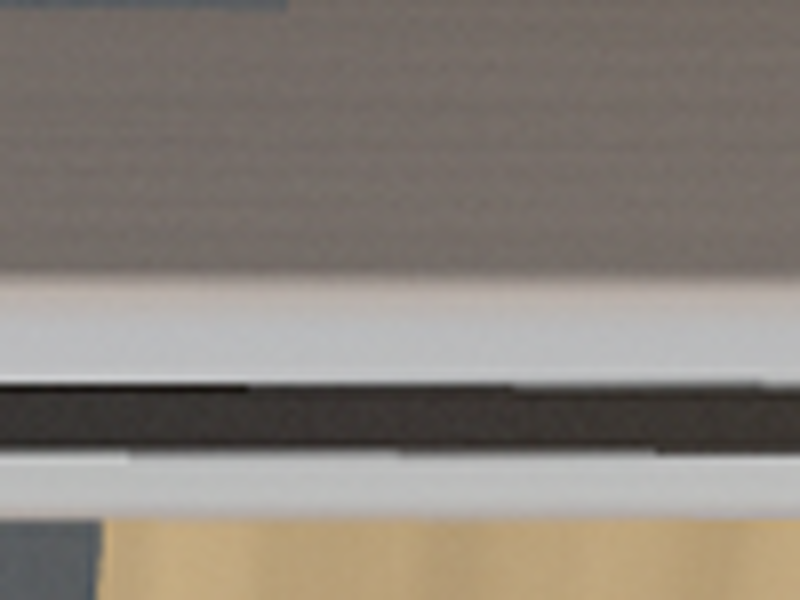

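The lever has moved about 26 mm. The guard tripped on stick-slip, so I continue with a higher guard.

```bash
python3 - <<'E'
from h import *
import pickle
x0=.094; fx=lambda y: x0+.005*(y+.028)
for y in [.024,.027,.029,.031,.033]:
    h=env.movel(P(fx(y),y,.046),.02,guard=14)
    s=monitor.sense();print(h,y,s["clock"],loc(s["position"]).round(5),s["contact_force"]@EX,s["contact_force"]@EY)
    if h or s["contact_force"]@EY<-9: break
env.hold(.3)
s=monitor.sense();print(s["clock"],loc(s["position"]),s["contact_force"]@EX,s["contact_force"]@EY)
f=eyes.grab_frame("wrist");save("w5",f,None,1.25);pickle.dump(f,open("f5.pkl","wb"))
save("w5c",f,(540,180,640,255),8)
E
```

```text
True 0.024 13.0583 [0.09361 0.02091 0.04599] -5.210754369907267 -3.9279624746722557
13.3583 [0.09335749 0.0209356  0.04599667] -5.914598411674025 -3.103848993306293
```

View pics/w5.png

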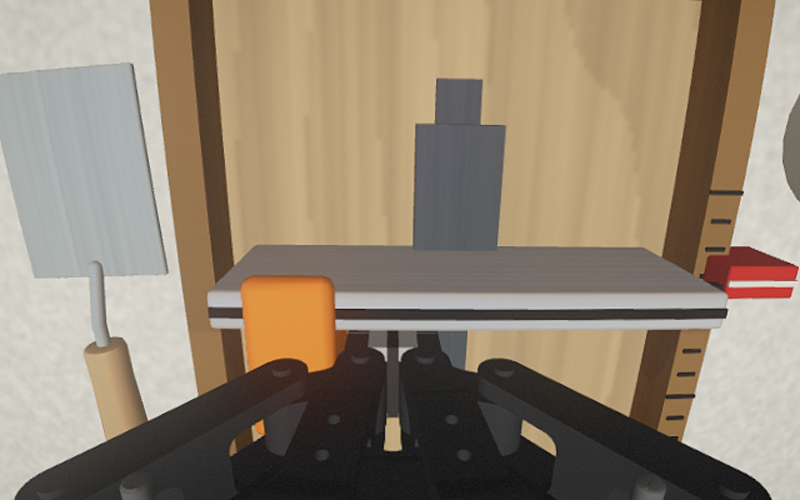

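View pics/w5c.png

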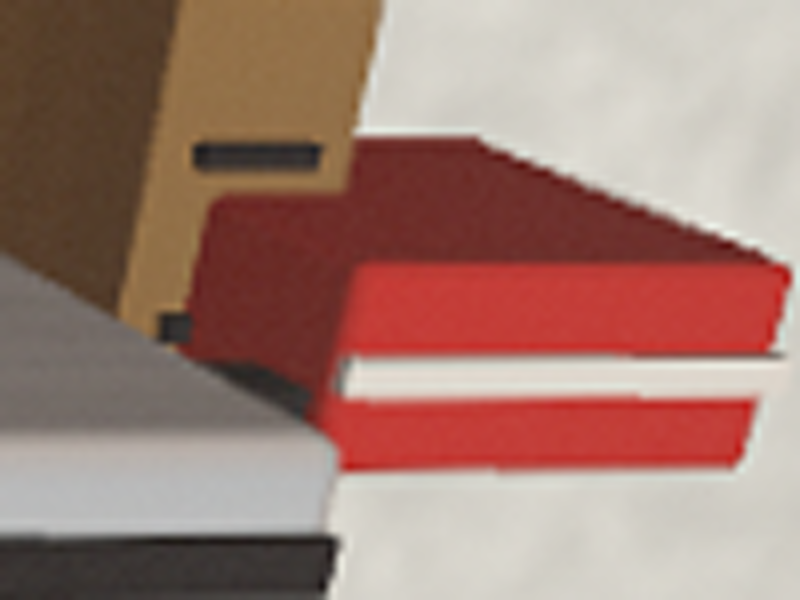

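```bash
python3 - <<'E'
from h import *
import pickle
for n,pts in (("f3",[(43,309,.075),(562,316,.075),(176,284,.085),(266,284,.085)]),("f4",[(205,309,.075),(726,315,.075),(238,284,.085),(330,284,.085)]),("f5",[(208,309,.075),(728,315,.075),(243,284,.085),(335,284,.085)])):
    f=pickle.load(open(n+".pkl","rb"))
    print(n,[loc(atz(f,(u+.5)/1.25-.5,(v+.5)/1.25-.5,z)).round(4)[:2].tolist() for u,v,z in pts])
f=pickle.load(open("f5.pkl","rb"))
a=lambda u,v,z:loc(atz(f,540+(u+.5)/8-.5,180+(v+.5)/8-.5,z)).round(4)
print(a(350,377,.057),a(780,372,.057),a(330,570,.075))
save("w5l",f,(150,210,300,320),5)
E
```

```text
f3 [[0.111, 0.0738], [0.1094, -0.0756], [0.123, 0.0268], [0.1231, 0.0038]]
f4 [[0.1118, 0.0735], [0.1089, -0.0766], [0.1232, 0.0596], [0.1233, 0.0365]]
f5 [[0.1119, 0.0736], [0.1087, -0.0769], [0.1234, 0.0594], [0.1234, 0.0363]]
[ 0.1114 -0.0904  0.057 ] [ 0.1112 -0.1161  0.057 ] [ 0.1091 -0.0762  0.075 ]
```

View pics/w5l.png

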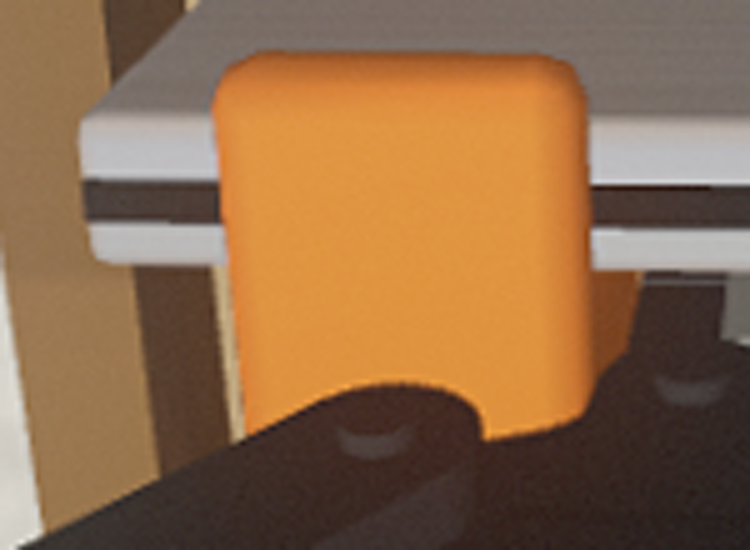

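The lever has moved 33 mm from its start. It stayed put between the last two pictures while a further push met over 14 N, so it is against its end stop. One last stability check, then I hand in.

```bash
python3 - <<'E'
from h import *
for _ in range(2):
    env.hold(.4); s=monitor.sense();print(s["clock"],loc(s["position"]),s["contact_force"]@EX,s["contact_force"]@EY,abs(s["qvel"]).max())
job.hand_in()
E
```

```text
13.8083 [0.09336306 0.02092549 0.04599978] -5.299783009947059 -3.7334546233054176 0.0022469272805765777
14.2083 [0.09338658 0.02092033 0.04603924] -5.029471099545736 -3.571176868259499 0.0017471234379073306
the job is handed in; nothing more can be done
```

I pushed the stop level with the red clip using the shut fingers on its bare back face and paused there. I then slid the fingers along the face to push the orange lever to its closed end. I handed in at about 14 s with the fingers still pressing the stop; no verdict is reported.

- **Stop position:** when I paused with the lever still open, the pointer measured about 0.8 mm short of the clip's line. At the end the plate hid the pointer. From the arm position and the plate's edge I estimate it was 1 to 2 mm short, against the 6 mm allowed.
- **Push and stillness:** the fingers pressed the stop with about 5 N and the arm was at rest in the last readings.
- **Lever:** the pictures put its travel at about 33 mm from its start. It did not move further when I pushed again against over 14 N, so I take it to be at its end stop.
- **Disagreements:** my estimates of the guide's heading differed by about 0.03 rad (-0.15 to -0.18), which is well under 1 mm over the sideways slide. The first guard stop, at 6 N, I took for stick-slip at first; the later measurements show it was probably already the end stop.
- **Other objects:** nothing else was touched as far as the pictures show, though I did not measure the bystanders again at the end.

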